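# Shuttle a reagent bottle to the reader's click stop and hold it there

## Task

Stand the taller of the two amber dropper bottles upright and centred on the small raised pedestal of the sliding carriage while the carriage is still near the right-hand end of its rail, and let go of it. Then grip the carriage's black knob and slide the carriage to the left towards the reader until its spring ball clicks into the notch of the index strip, without running on past the notch, and finish still gripping the knob, holding the carriage at rest in the notch with the bottle standing on it. Leave the shorter bottle and the sample cup where they are.

Things in the scene. Friction and masses are not known exactly. Their poses are not given: they have to be found in the camera images.
- tall_bottle: Loose amber dropper bottle with a white cap, 81 mm tall, 60 g or so. Body 36 mm diameter up to 45 mm, shoulder ends at 64 mm, cap 24 mm diameter above. Origin at the centre of its underside, z up its axis. Starts upright on the desk; grip the body about 35 to 45 mm above the origin.
- short_bottle: Bystander: loose amber dropper bottle with a black cap, 67 mm tall, 36 mm diameter, upright on the desk; it swaps places with the taller one between starts. Origin at the centre of its underside.
- sample_cup: Bystander: loose white cup with a blue screw cap, 62 mm diameter, 69 mm tall, at the left. Origin at the centre of its underside.
- rail: Fixed aluminium rail, 460 mm long, 70 mm wide, 20 mm high, on the desk; its place and yaw vary. Origin under its middle on the desk; its y axis runs along the rail, +y (left as the robot sees it) is the way the carriage has to go; x points away from the robot, z up.
- carriage: Carriage; origin = rail origin when at its right stop; axes as rail. Slides along +y only, 185 mm to the left stop; starts 0 to 20 mm off the right stop, notch at 120 to 165 mm. Friction about 1 N, damping 12 N s/m. Over the last 5 mm the ball pulls it to the notch, up to 3 N; past the notch it resists; pushing it out takes 7 to 10 N. Left free within 2 mm, it snaps in.
- pedestal_top (a point): Centre of the flat top of the carriage's grey pedestal: a disc of 32 mm diameter, 75 mm above the desk. The bottle stands here. Its axes are those of the rail; 140 mm from the knob along +y. The carriage's deck is 56 mm wide, its top 40 mm above the desk.
- knob_grip (a point): Point on the axis of the carriage's black upright round knob at which to put the TCP, 66 mm above the desk (26 mm above the carriage's deck). The knob is 20 mm in diameter, rises 40 mm above the deck (flange of 28 mm diameter in its lowest 7 mm) and is fixed to the carriage near its right end; axes as the rail.
- ball_line (a point): Point on the carriage's far flank where the spring ball (16 mm diameter) sticks out towards the index strip, level with the pedestal along the rail, 30 mm above the desk. Axes as the rail.
- notch (a point): Middle of the 10 mm wide notch in the reader's steel index strip, 30 mm above the desk; axes as the rail. Seated when ball_line is at the notch along y. The fixed reader (white column 50 x 50 mm, 152 mm tall, black lens reaching to 55 mm from the rail's centre line) stands behind the rail, level with the notch; both are clamped elsewhere along the rail at each start.
Things that resemble listed ones, but are neither listed nor needed, are in the scene too. Leave any blue or yellow look-alike of the tall_bottle alone.

How it is judged (in metres and radians):
On the way:
1. the taller bottle stands released on the pedestal, the carriage still within 50 mm of its right-hand end (horizontal distance between tall_bottle and pedestal_top below 0.008 m and z of tall_bottle in the frame of pedestal_top between -0.003 and 0.004 m and angle between tall_bottle's own z axis and vertical below 0.12 rad and contact force between the fingers and tall_bottle below 0.05 N and y of ball_line in the frame of rail below 0.025 m), for 0.2 s.
At the end, for the whole second after the job is handed in: Carriage at rest, ball within 2.5 mm of the notch along the rail; fingers on the knob (TCP within 30 mm of knob_grip) with over 3 N; taller bottle at rest on the pedestal, not touched by the fingers, within 8 mm of its centre, upright within 0.12 rad (horizontal distance between tall_bottle and pedestal_top below 0.008 m and z of tall_bottle in the frame of pedestal_top between -0.003 and 0.004 m and angle between tall_bottle's own z axis and vertical below 0.12 rad and contact force between the fingers and tall_bottle below 0.05 N and y of ball_line in the frame of notch between -0.0025 and 0.0025 m and linear speed of carriage below 0.01 m/s and contact force between the fingers and carriage above 3 N and distance between the grasp point and knob_grip below 0.03 m and linear speed of tall_bottle below 0.02 m/s); the arm keeps its last pose, push and grip.
It fails at once if the carriage has run more than 15 mm past the notch (y of ball_line in the frame of notch above 0.015 m).
It fails at once if the taller bottle is tipped by more than 0.5 rad (angle between tall_bottle's own z axis and vertical above 0.5 rad).
It fails at once if the shorter bottle is moved by more than 20 mm (distance of short_bottle from where it was at the start of the episode above 0.02 m).
It fails at once if the sample cup is moved by more than 20 mm (distance of sample_cup from where it was at the start of the episode above 0.02 m).
It also fails if it takes over 51 s, if anything falls off the work surface, if the arm or the gripper's body presses on something with over 40 N, if the wrist force passes 120 N, or if a joint passes its speed limit or range.

## Robot

A 6-joint arm with a two-finger parallel gripper is mounted at the origin on a cart in front of the work surface, level with it; the furniture and walls round the work are solid. World frame = base frame: x ahead of the robot, y to its left, z up, the work surface at z = 0. Lengths are in mm, angles in rad, forces in N, time in s.
With the tool pointing down it reaches from about 275 to 850 mm from the base axis. Payload 19 kg.
Tool frame: the origin (TCP) lies between the finger pads, 19 mm behind the fingertips; this is the grasp point; z points along the fingers, y is the line along which they close (so a half turn about z gives the same grasp; the last joint's range is limited). The gripper opens to 85 mm and grips with 20 to 120 N. Pads are 22 mm wide; open, the fingers measure 114 mm over their backs; the gripper's body (76 mm by 85 mm) begins 54 mm behind the grasp point. The pads swing forward as they close: fully open they stand 13 mm farther back than shut.
Start: joints at [1.09, 0.15, 1.437, -0, 1.554, -0.134], TCP at [195.44, 540.736, 249.967] pointing down, gripper open.
Joint ranges: [-2.8, 2.8], [-0.68, 2.1], [0.12, 2.68], [-1.39, 4.53], [0.16, 2.79], [-2.81, 2.81]. Speed limits (rad/s): [1.89, 1.89, 2.22, 3.01, 3.01, 3.01].

## Interface

Orientations are given as a unit quaternion [x, y, z, w].
In Python, from bench import ctrl, vision, nets gives the robot as it stands.
- The arm moves only by the tool play_rows, never from a script. Its argument "deltas" is one flat list of numbers, 7 for each row, row after row: the closure, from 0 (fully open) to 1 (shut), then the shift along the tool's x, y, z in cm, then the turn, a rotation vector about the tool's x, y, z in degrees. A call has 1 to 12 rows; each row shifts and turns the commanded pose from where the row before left it, along the tool's axes as they then stand; what a row does not reach is not made up. A row lasts 1/8 s, in which the tool goes at most 62.5 mm and 10.7 degrees, less where a joint would pass 70% of its speed; a pose out of reach is approached as far as the arm can. A call with a gripper value outside its range is refused whole. The fingers move at their own pace and stop on an object; "squeeze" is the grip in N (left out, the last holds). Time passes only in rows, so rows that do not move let the fingers close. It gives the time, the measured TCP pose, the force, the opening and the grip force at its end, in the units of the state.
- ctrl.state(): the state, without advancing time (a new reading comes with each control period).
- vision.snapshot(name): name is "scene" or "top" or "wrist"; returns a dict with "pixels" (480x640x3 uint8, red, green, blue), "fx", "fy", "cx", "cy" (pixels), "R" (3x3) and "t" (3): a world point X has camera coordinates R X + t. Camera axes: x right, y down, z forward; pixel columns grow to the right and rows downward; lengths in mm; the calibration is good to about 2 mm. A picture is of the moment at which its call begins. There is no depth.
- ctrl.job_done(): hands the job in; it is judged then, once.
Trained networks look in a picture, given as the dict that the camera call returned (one of the last four; its "shot" number tells which), for a name from the list of things; names that differ only in an ending like _2 or _b are one class to them, and where a whole thing is asked for, a point or a joint stands for the part that bears it (a point fixed in the world has none). Each returns a list of dicts, best first, with "conf" (0 to 1); they miss things now and then, are a little off and sometimes report something else, mostly with a low value. They report only what shows in the picture. A call takes as long as a camera call. They do not tell look-alikes from the thing itself.
- nets.regions_of(name, picture): "mask" (480x640 bool, what is visible of it) and "rect" ([left, top, width, height] in pixels, round what is visible of it).
The state is a dict: "time": time; "joint_pos": joint angles; "qd": joint speeds; "joint_torque": joint torques, N m; "eef_pos": TCP position; "eef_rot": TCP orientation; "ft_force": force on the tool from outside, world axes, zero at the start; "moment": the same for the moment, N m; "gripper_width": finger opening in mm; "finger_force": force on a finger pad.
Only numpy, scipy, OpenCV 4.12 (cv2) and the standard library are available. Lean on these libraries where they do the work, as an engineer would, in place of code of your own. Each camera call takes 0.05 s, during which the arm holds its last target. There are 200 camera calls.

## Working session

There is one attempt and no reset: what is moved stays moved. The work goes in short steps, Python scripts to look and compute and a tool call to move; the robot and the scene stay as the last step left them, time stands still between calls to the robot, and variables do not carry over. Pictures are saved under pics/ and viewed, at most 10 in all, crops included, and the job is handed in when it is done.

Besides the shell and the picture viewer there is one more tool, called after "Request:" by a JSON object that holds its "method" and its "body". play_rows: Moves the arm, as the interface text tells. Its arguments: {"type":"object","properties":{"deltas":{"type":"array"},"squeeze":{"type":"number"}},"required":["deltas"]}

```bash
mkdir -p pics
cat > h.py <<'E'
import numpy as np, cv2
from bench import ctrl, vision, nets
def save(s,n,crop=None,sc=1):
    im=s["pixels"][:,:,::-1]
    if crop: x,y,w,h=crop; im=im[y:y+h,x:x+w]
    cv2.imwrite(f"pics/{n}.png",cv2.resize(np.ascontiguousarray(im),None,fx=sc,fy=sc,interpolation=cv2.INTER_CUBIC))
def proj(s,X):
    c=np.asarray(s["R"])@np.asarray(X,float)+np.asarray(s["t"]).ravel()
    return np.array([s["fx"]*c[0]/c[2]+s["cx"],s["fy"]*c[1]/c[2]+s["cy"]])
def ray(s,u,v,z):
    R=np.asarray(s["R"]);t=np.asarray(s["t"]).ravel();C=-R.T@t
    d=R.T@np.array([(u-s["cx"])/s["fx"],(v-s["cy"])/s["fy"],1]);return C+d*(z-C[2])/d[2]
E
python3 - <<'E'
from h import *
ims=[]
for n in ["scene","top"]:
    s=vision.snapshot(n); save(s,n+"0")
    print(n,s["fx"],(-np.asarray(s["R"]).T@np.asarray(s["t"]).ravel()).round(),np.asarray(s["R"]).round(2).tolist())
    for k in ["tall_bottle","short_bottle","sample_cup","rail","carriage","pedestal_top","knob_grip","notch"]:
        try:
            for r in nets.regions_of(k,s)[:4]:
                m=r["mask"];ys,xs=np.nonzero(m);print(k,round(r["conf"],2),np.round(r["rect"]),xs.mean().round(),ys.mean().round())
        except Exception as e: print(k,e)
print(ctrl.state())
E
```

```text
scene 490.6224804490553 [  19. -906.  579.] [[0.9, -0.44, -0.0], [-0.19, -0.39, -0.9], [0.4, 0.81, -0.44]]
tall_bottle 0.88 [381. 281.  20.  42.] 389.0 304.0
tall_bottle 0.8 [336. 327.  18.  46.] 344.0 351.0
tall_bottle 0.78 [354. 306.  22.  42.] 366.0 326.0
tall_bottle 0.64 [325. 286.  19.  41.] 336.0 307.0
short_bottle 0.79 [413. 338.  22.  40.] 423.0 360.0
short_bottle 0.26 [320. 230.  55.  56.] 345.0 260.0
sample_cup 0.71 [224. 196.  24.  32.] 237.0 210.0
rail 0.88 [282. 214. 100.  94.] 337.0 260.0
carriage 0.56 [320. 228.  54.  57.] 344.0 259.0
pedestal_top 0.97 [317. 230.  58.  57.] 344.0 260.0
knob_grip 0.62 [319. 230.  54.  54.] 344.0 260.0
knob_grip 0.59 [309. 178.  44.  74.] 340.0 209.0
notch 0.6 [311. 179.  43.  73.] 339.0 209.0
top 453.8475878371314 [ 295.  -17. 1247.] [[-0.01, -1.0, -0.01], [-0.99, 0.01, -0.14], [0.14, 0.01, -0.99]]
tall_bottle 0.53 [392. 228.  14.  19.] 399.0 236.0
tall_bottle 0.51 [420. 286.  25.  11.] 433.0 290.0
tall_bottle 0.48 [408. 261.  17.  10.] 415.0 264.0
tall_bottle 0.48 [381. 265.  13.  16.] 386.0 272.0
short_bottle 0.67 [451. 241.  20.  14.
[... 500 characters left out ...]
ime': 0.9, 'joint_pos': array([ 1.08997391e+00,  1.50504021e-01,  1.43740425e+00,  1.03770594e-05,
        1.55381652e+00, -1.34005678e-01]), 'qd': array([-0.00027432, -0.00177971,  0.00022504,  0.00143601,  0.00039178,
       -0.00076615]), 'joint_torque': array([ 1.09529570e-03, -7.12766147e+01, -5.71049881e+01, -8.21094795e-05,
        1.06199597e-03, -9.90707377e-06]), 'eef_pos': array([195.44862987, 540.72695464, 249.9621592 ]), 'eef_rot': array([ 1.72540681e-01,  9.85002390e-01, -6.13986284e-05, -2.49356934e-05]), 'ft_force': array([-0.79209075, -0.39959558, -0.12701448]), 'moment': array([ 0.03542572,  0.03208853, -0.0202916 ]), 'finger_force': 0.0, 'gripper_width': 85.52897208903948}
```

Run:
```python
from h import *
a=cv2.imread("pics/scene0.png")[150:400,200:480];b=cv2.imread("pics/top0.png")[150:320,140:490]
cv2.imwrite("pics/a.png",cv2.resize(a,None,fx=2.3,fy=2.3,interpolation=cv2.INTER_CUBIC))
cv2.imwrite("pics/b.png",cv2.resize(b,None,fx=2.2,fy=2.2,interpolation=cv2.INTER_CUBIC))
```

```text
(no output)
```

View pics/a.png

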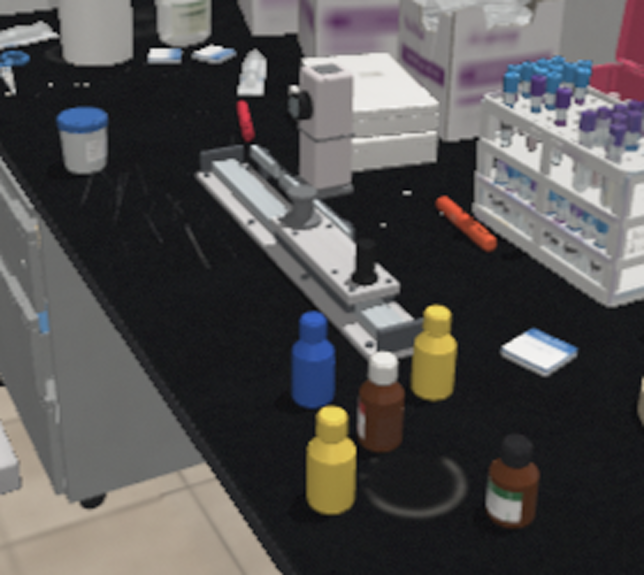

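View pics/b.png

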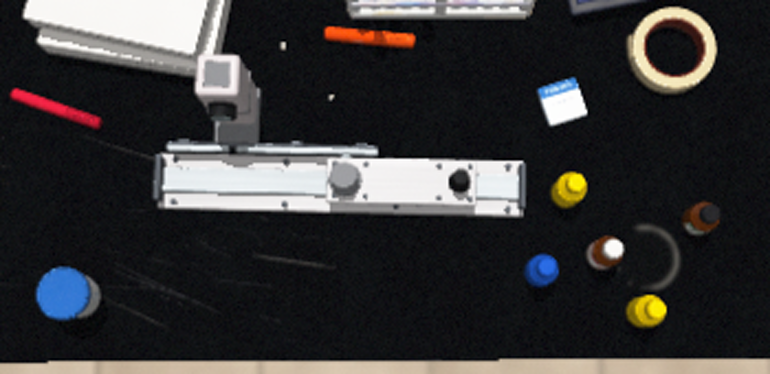

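The scene shows the target, the amber bottle with the white cap, at scene px (366,325). What could be confused with it:
- the blue bottle (336,307)
- yellow bottles at (389,304) and (344,351)
- the short amber bottle with the black cap (423,360)

The top view shows the pedestal at px (297,229), the knob at (349,231), and the target's cap at (418,263).

Run:
```python
from h import *
from scipy.spatial.transform import Rotation as Ro
s=vision.snapshot("top"); sc=vision.snapshot("scene")
im=s["pixels"].astype(int); hsv=cv2.cvtColor(s["pixels"],cv2.COLOR_RGB2HSV)
def P(x,y): return (x/2.2+140-.3,y/2.2+150-.3)
for n,x,y,z in [("tallcap",612,248,81),("shortcap",709,213,67),("blue",546,264,81),("yel1",574,183,81),("yel2",654,305,81),("ped",345,175,75),("knob",459,178,80),("railL",157,155,20),("railLn",160,208,20),("railR",523,160,20),("railRn",523,215,20),("reader lens",222,108,120),("cup",63,293,69)]:
    X=ray(s,*P(x,y),z); print(n,X.round(1),"scene px crop",((proj(sc,X)-[200,150])*2.3).round())
# cap centroid white
m=(im[240:285,405:430].min(2)>140); ys,xs=np.nonzero(m); print("cap",ray(s,xs.mean()+405,ys.mean()+240,81).round(1),len(xs))
```

```text
tallcap [ 424.7 -263.1   81. ] scene px crop [385. 356.]
shortcap [ 467.5 -383.    67. ] scene px crop [519. 440.]
blue [ 406.4 -185.3   81. ] scene px crop [319. 316.]
yel1 [ 502.4 -221.    81. ] scene px crop [438. 309.]
yel2 [ 357.8 -309.5   81. ] scene px crop [339. 410.]
ped [514.9  50.6  75. ] scene px crop [305. 192.]
knob [509.5 -85.   80. ] scene px crop [365. 242.]
railL [552.3 289.8  20. ] scene px crop [245. 154.]
railLn [485.  284.2  20. ] scene px crop [197. 165.]
railR [ 542.8 -168.8   20. ] scene px crop [440. 330.]
railRn [ 473.3 -167.2   20. ] scene px crop [374. 347.]
reader lens [586.4 190.9 120. ] scene px crop [305.  99.]
cup [376.5 384.1  69. ] scene px crop [ 84. 115.]
cap [ 425. -265.   81.] 59
```

Request:
{"method": "play_rows", "body": {"deltas": [0,-2.4,-3.4,0,0,0,0,0,-2.4,-3.4,0,0,0,0,0,-2.4,-3.4,0,0,0,0,0,-2.4,-3.4,0,0,0,0,0,-2.4,-3.4,0,0,0,0,0,-2.4,-3.4,0,0,0,0,0,-2.4,-3.4,0,0,0,0,0,-2.4,-3.4,0,0,0,0,0,-2.4,-3.4,0,0,0,0,0,-2.4,-3.4,0,0,0,0]}}

```text
time: 2.25
eef_pos: [305.7, 138.2, 250.2]
eef_rot: [0.172, 0.985, 0.0, 0.0]
ft_force: [0.3, 0.7, -0.1]
gripper_width: 85.3
finger_force: 0.0
```

Request:
{"method": "play_rows", "body": {"deltas": [0,-2.4,-3.4,0,0,0,0,0,-2.4,-3.4,0,0,0,0,0,-2.4,-3.4,0,0,0,0,0,-2.4,-3.4,0,0,0,0,0,-2.4,-3.4,0,0,0,0,0,-2.4,-3.4,0,0,0,0,0,-2.4,-3.4,0,0,0,0,0,-2.4,-3.4,0,0,0,0,0,-2.4,-3.4,0,0,0,0,0,-2.4,-3.4,0,0,0,0,0,0,0,0,0,0,0]}}

```text
time: 3.62
eef_pos: [415.9, -264.0, 249.4]
eef_rot: [0.174, 0.985, 0.0, -0.001]
ft_force: [-1.1, -0.0, -1.0]
gripper_width: 85.6
finger_force: 0.0
```

Run:
```python
from h import *
st=ctrl.state(); print(st["time"],st["eef_pos"],st["eef_rot"],st["ft_force"])
s=vision.snapshot("wrist"); save(s,"w1",None,1)
for k in ["tall_bottle","short_bottle"]:
    for r in nets.regions_of(k,s)[:5]:
        l,t,w,h=r["rect"]; print(k,round(r["conf"],2),np.round(r["rect"]),ray(s,l+w/2,t+h/2,40).round())
for X in [(424,-264,81),(424,-264,0)]: print(proj(s,X))
print((-np.asarray(s["R"]).T@np.asarray(s["t"]).ravel()).round())
```

```text
3.625 [ 415.87919802 -263.99796238  249.37295119] [ 1.73599972e-01  9.84816119e-01  9.33462113e-05 -5.02162001e-04] [-1.13694929 -0.00469419 -0.95904717]
tall_bottle 0.91 [370. 155.  47.  40.] [ 401. -185.   40.]
tall_bottle 0.81 [366. 248.  45.  57.] [ 501. -220.   40.]
tall_bottle 0.71 [309. 202.  35.  42.] [ 424. -263.   40.]
tall_bottle 0.66 [237. 153.  43.  38.] [ 353. -309.   40.]
short_bottle 0.97 [225. 269.  39.  49.] [ 467. -374.   40.]
short_bottle 0.44 [488. 171. 150.  99.] [504. -35.  40.]
[326.04519212 233.04607701]
[325.45800861 215.75931214]
[ 355. -242.  371.]
```

View pics/w1.png

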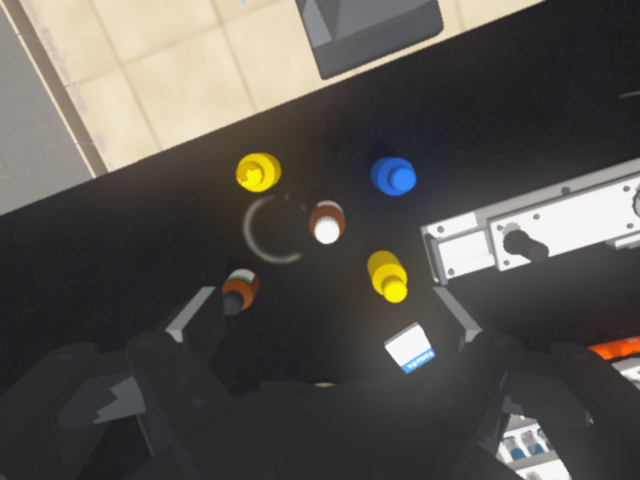

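Request:
{"method": "play_rows", "body": {"deltas": [0,-0.64,0.18,2.5,0,0,4,0,0,0,4,0,0,0,0,0,0,4,0,0,0,0,0,0,3,0,0,0,0,0,0,2,0,0,0,0,0,0,0,0,0,0]}}

```text
time: 4.53
eef_pos: [421.9, -261.2, 94.3]
eef_rot: [0.206, 0.978, 0.0, -0.001]
ft_force: [-0.4, 0.4, -0.1]
gripper_width: 85.1
finger_force: 0.0
```

Run:
```python
from h import *
st=ctrl.state(); print(st["time"],st["eef_pos"],st["eef_rot"],st["ft_force"])
s=vision.snapshot("wrist"); save(s,"w2",None,1)
for X in [(422,-264.5,81),(422,-264.5,0)]: print(proj(s,X))
```

```text
4.525 [ 421.91018326 -261.23483906   94.34544845] [ 2.06377786e-01  9.78471960e-01  4.35170192e-04 -8.02264399e-04] [-0.35650528  0.43281615 -0.06418578]
[316.22150269 303.93214606]
[318.58530502 250.63940525]
```

View pics/w2.png

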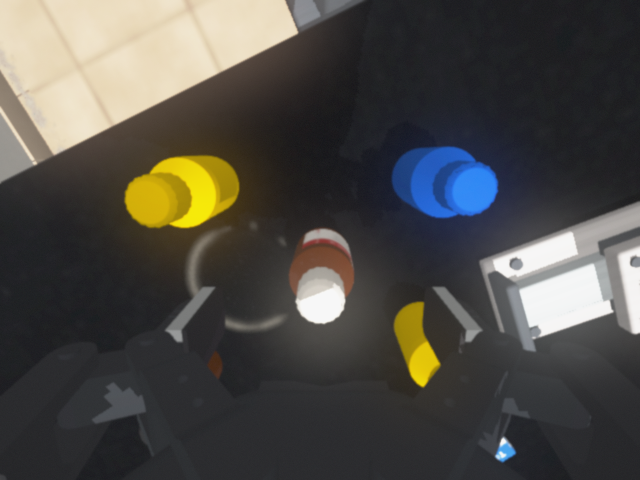

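Request:
{"method": "play_rows", "body": {"deltas": [0,0.18,-0.1,1.5,0,0,0,0,0,0,2.5,0,0,0,0,0,0,1.6,0,0,0,0,0,0,0.1,0,0,0,0,0,0,0,0,0,0]}}

```text
time: 5.2
eef_pos: [420.6, -262.9, 38.6]
eef_rot: [0.207, 0.978, -0.0, 0.0]
ft_force: [-1.0, 0.7, 0.2]
gripper_width: 85.1
finger_force: 0.0
```

Request:
{"method": "play_rows", "body": {"deltas": [0.4,0,0,0,0,0,0,0.6,0,0,0,0,0,0,0.8,0,0,0,0,0,0,0.8,0,0,0,0,0,0,0.8,0,0,0,0,0,0,0.8,0,0,0,0,0,0], "squeeze": 25}}

```text
time: 5.95
eef_pos: [420.5, -262.7, 38.4]
eef_rot: [0.207, 0.978, -0.0, 0.0]
ft_force: [-0.2, 1.4, 5.7]
gripper_width: 34.8
finger_force: 24.9
```

Request:
{"method": "play_rows", "body": {"deltas": [0.8,0,0,-1,0,0,0,0.8,0,0,-2.5,0,0,0,0.8,0,0,-3,0,0,0,0.8,0,0,-3,0,0,0,0.8,0,0,-3,0,0,0,0.8,0,0,-1.5,0,0,0]}}

```text
time: 6.7
eef_pos: [420.6, -262.8, 179.9]
eef_rot: [0.207, 0.978, -0.001, 0.001]
ft_force: [0.5, 0.1, -0.6]
gripper_width: 34.6
finger_force: 25.4
```

Request:
{"method": "play_rows", "body": {"deltas": [0.8,0.2,1.2,0,0,0,0,0.8,0.2,2.2,0,0,0,0,0.8,0.3,2.7,0,0,0,0,0.8,0.3,2.7,0,0,0,0,0.8,0.3,2.7,0,0,0,0,0.8,0.3,2.7,0,0,0,0,0.8,0.3,2.7,0,0,0,0,0.8,0.3,2.7,0,0,0,0,0.8,0.2,1.6,0,0,0,0,0.8,0.1,0.8,0,0,0,0,0.8,0,0,0,0,0,0,0.8,0,0,0,0,0,0]}}

```text
time: 8.2
eef_pos: [486.3, -51.8, 177.9]
eef_rot: [0.207, 0.978, -0.0, -0.0]
ft_force: [0.2, 0.1, -0.4]
gripper_width: 34.8
finger_force: 25.4
```

Run:
```python
from h import *
st=ctrl.state(); print(st["time"],st["eef_pos"],st["eef_rot"],st["ft_force"],st["gripper_width"])
s=vision.snapshot("wrist"); save(s,"w3",None,1); t=vision.snapshot("top")
print(s["fx"],s["cx"],s["cy"])
e=st["eef_pos"]
for X in [(515,50,75),(509.5,-85,80),e+[0,0,42.5],e+[0,0,-38]]: print(proj(s,X).round(1))
import pickle; pickle.dump({k:v for k,v in s.items()},open("w3.pkl","wb"))
# pedestal/knob from top
save(t,"t3",(260,190,130,80),6)
pickle.dump(t,open("t3.pkl","wb"))
```

```text
8.2 [486.34558025 -51.83168765 177.8852648 ] [ 2.07039790e-01  9.78332506e-01 -1.48664263e-04 -1.01132083e-04] [ 0.24287357  0.05092491 -0.40132697] 34.765971385947545
330.9835468604764 323.3321662336667 237.77593146727008
[473.5 224.3]
[293.9 293.1]
[322.6 388.4]
[322.9 279.9]
```

View pics/w3.png

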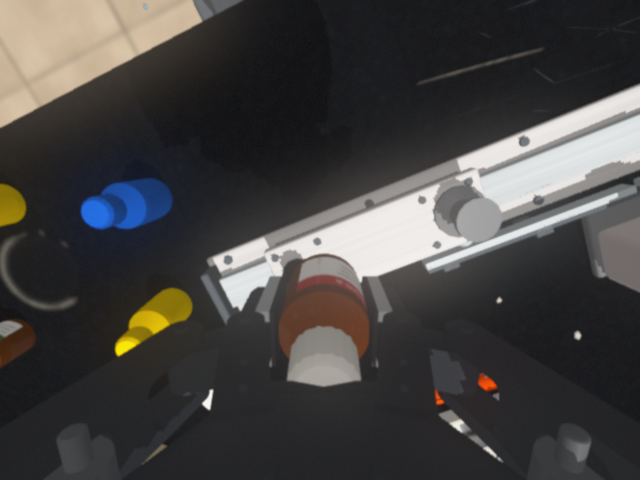

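View pics/t3.png

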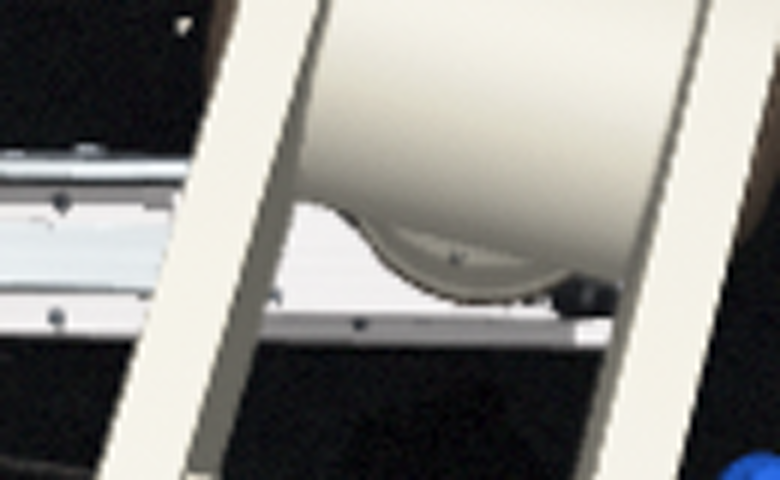

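The wrist view shows the bottle in the grip, with its bottom rim at about (325,255) and its cap rim at (323,327). The pedestal disc is at (478,219). In the top view the gripper hides the pedestal. Next I compute the bottle's offset in the hand and the pedestal position.

Run:
```python
from h import *
import pickle
s=pickle.load(open("w3.pkl","rb"))
from scipy.spatial.transform import Rotation as Ro
e=np.array([486.35,-51.83,177.89]);R=Ro.from_quat([.20704,.97833,0,0]).as_matrix();xt,yt=R[:,0],R[:,1]
a=np.linspace(0,2*np.pi,200)
def circ(c,r): return np.array([proj(s,c+r*np.array([np.cos(q),np.sin(q),0])) for q in a])
for d in [-4,-2,0,2,4,6]:
    b=circ(e+d*xt-[0,0,38.5],18);c=circ(e+d*xt+[0,0,26],12);p=circ(e+d*xt+[0,0,42.5],12)
    print(d,"bottom minrow",b[:,1].min().round(1),"cols",b[:,0].min().round(),b[:,0].max().round(),"cap min",c[:,1].min().round(1),c[:,0].min().round(),c[:,0].max().round(),"captop rows",p[:,1].min().round(),p[:,1].max().round())
im=cv2.cvtColor(s["pixels"],cv2.COLOR_RGB2GRAY)
print(im[240:270,324].tolist()); print(s["pixels"][315:345,323].sum(1).tolist())
g=cv2.medianBlur(im,3)
cs=cv2.HoughCircles(g[180:260,420:530],cv2.HOUGH_GRADIENT,1,20,param1=80,param2=12,minRadius=18,maxRadius=27)
for c in cs[0][:4]: print(c+[420,180,0],ray(s,c[0]+420,c[1]+180,75).round(1))
print("pedestal eye",ray(s,478.5,219.5,75).round(1)); k=circ(np.array([515,50,75.]),16); print(k.min(0),k.max(0))
print("deck edges", [ray(s,u,v,40).round(1).tolist() for u,v in [(457,182),(290,237)]])
save(s,"p3",(400,160,140,110),5)
```

```text
-4 bottom minrow 253.9 cols 288.0 357.0 cap min 332.1 287.0 359.0 captop rows 364.0 434.0
-2 bottom minrow 250.1 cols 288.0 357.0 cap min 326.6 287.0 359.0 captop rows 358.0 429.0
0 bottom minrow 246.3 cols 288.0 358.0 cap min 321.0 286.0 359.0 captop rows 351.0 423.0
2 bottom minrow 242.5 cols 288.0 358.0 cap min 315.4 286.0 359.0 captop rows 345.0 418.0
4 bottom minrow 238.7 cols 288.0 358.0 cap min 309.7 286.0 359.0 captop rows 338.0 412.0
6 bottom minrow 234.8 cols 288.0 358.0 cap min 303.9 286.0 359.0 captop rows 332.0 406.0
[235, 234, 234, 234, 234, 233, 233, 234, 235, 236, 235, 234, 224, 176, 112, 85, 101, 134, 149, 152, 153, 152, 153, 152, 152, 153, 152, 152, 151, 151]
[205, 199, 202, 201, 204, 201, 201, 200, 198, 200, 211, 271, 348, 383, 389, 389, 389, 390, 391, 393, 392, 394, 395, 395, 393, 396, 400, 398, 399, 403]
[479.5 219.5  23. ] [513.4  54.8  75. ]
[459.5        211.5         25.20000076] [502.4  43.9  75. ]
pedestal eye [513.1  54.2  75. ]
[450.42071728 201.46475266] [496.73419776 246.3930038 ]
deck edges [[491.1, 60.0, 40.0], [478.6, -77.8, 40.0]]
```

View pics/p3.png

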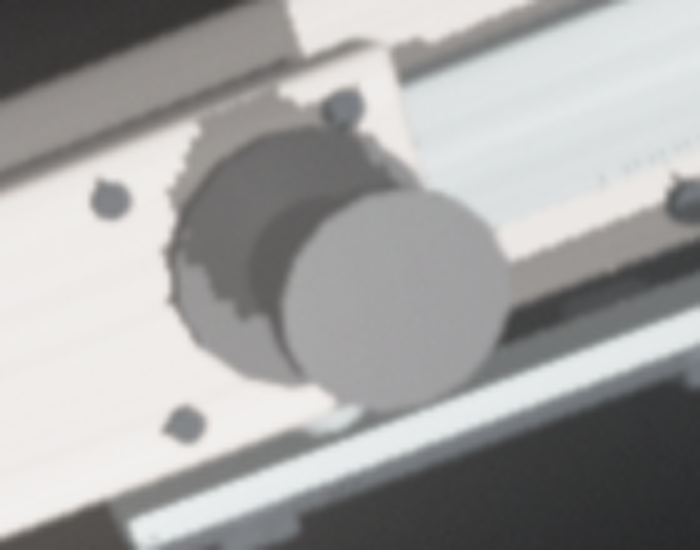

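Request:
{"method": "play_rows", "body": {"deltas": [0.8,0.2,1.5,0,0,0,0,0.8,0.5,2.5,0,0,0,0,0.8,0.6,2.7,0,0,0,0,0.8,0.5,2.5,0,0,0,0,0.8,0.2,1.2,0.5,0,0,0,0.8,0.07,0.32,1.5,0,0,0,0.8,0,0,1.5,0,0,0,0.8,0,0,1,0,0,0,0.8,0,0,0.4,0,0,0,0.8,0,0,0,0,0,0,0.8,0,0,0,0,0,0]}}

```text
time: 9.68
eef_pos: [511.2, 55.0, 129.4]
eef_rot: [0.207, 0.978, 0.0, 0.0]
ft_force: [-0.0, 0.1, -1.6]
gripper_width: 34.7
finger_force: 25.4
```

Run:
```python
from h import *
from scipy.spatial.transform import Rotation as Ro
st=ctrl.state(); e=st["eef_pos"]; print(st["time"],e,st["eef_rot"],st["ft_force"],st["gripper_width"])
s=vision.snapshot("wrist"); c=vision.snapshot("scene")
R=Ro.from_quat(st["eef_rot"]).as_matrix();xt=R[:,0]
B=e-2.8*xt-[0,0,38.5]; print("bottle base est",B.round(1))
im=np.ascontiguousarray(s["pixels"]); ic=cv2.resize(np.ascontiguousarray(c["pixels"][190:290,290:390]),None,fx=4,fy=4,interpolation=cv2.INTER_CUBIC)
def ell(img,s,cc,r,f,col):
    p=np.array([f(proj(s,cc+r*np.array([np.cos(q),np.sin(q),0]))) for q in np.linspace(0,6.29,60)])
    cv2.polylines(img,[np.round(p).astype(int).reshape(-1,1,2)],False,col,1)
iw=cv2.resize(im[180:330,220:420],None,fx=3,fy=3,interpolation=cv2.INTER_CUBIC)
fw=lambda p:(p-[220,180]+.5)*3; fc=lambda p:(p-[290,190]+.5)*4
for img,ss,f in ((iw,s,fw),(ic,c,fc)):
    ell(img,ss,B,18,f,(255,0,0)); ell(img,ss,np.array([513.4,53.9,75]),16,f,(0,255,0))
out=np.zeros((450,1000,3),np.uint8); out[:450,:600]=iw; out[:400,600:]=ic
cv2.imwrite("pics/h4.png",cv2.resize(out,(800,360),interpolation=cv2.INTER_AREA)[:,:,::-1])
```

```text
9.675 [511.16762092  54.9840994  129.44826023] [2.06879453e-01 9.78366366e-01 3.92775778e-06 3.83221172e-04] [-0.00546663  0.06062757 -1.55214522] 34.729038647671196
bottle base est [513.7  53.9  91. ]
```

View pics/h4.png

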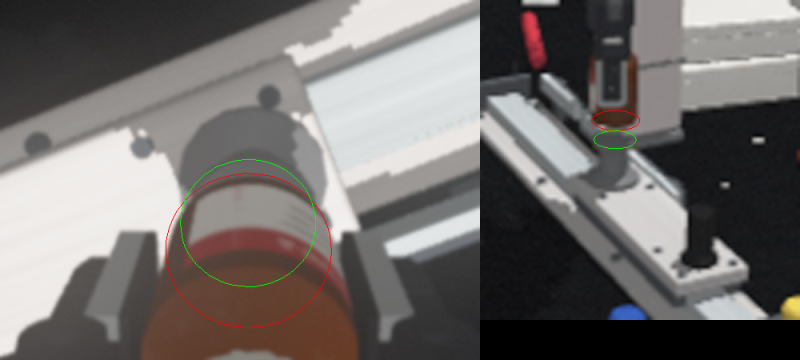

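Request:
{"method": "play_rows", "body": {"deltas": [0.8,0,0,0.6,0,0,0,0.8,0,0,0.5,0,0,0,0.8,0,0,0.3,0,0,0,0.8,0,0,0.1,0,0,0,0.8,0,0,0,0,0,0,0.8,0,0,0,0,0,0]}}

```text
time: 10.52
eef_pos: [511.0, 55.1, 114.2]
eef_rot: [0.207, 0.978, -0.0, 0.0]
ft_force: [0.0, 0.2, 0.0]
gripper_width: 34.5
finger_force: 25.4
```

Request:
{"method": "play_rows", "body": {"deltas": [0.8,0,0,0.06,0,0,0,0.8,0,0,0.05,0,0,0,0.8,0,0,0,0,0,0], "squeeze": 20}}

```text
time: 10.9
eef_pos: [511.1, 55.1, 113.4]
eef_rot: [0.207, 0.978, -0.0, 0.0]
ft_force: [-2.4, -0.8, 5.4]
gripper_width: 34.4
finger_force: 26.1
```

Request:
{"method": "play_rows", "body": {"deltas": [0.55,0,0,0,0,0,0,0.5,0,0,0,0,0,0,0.45,0,0,0,0,0,0,0.35,0,0,0,0,0,0,0.2,0,0,0,0,0,0,0,0,0,0,0,0,0,0,0,0,0,0,0,0]}}

```text
time: 11.78
eef_pos: [510.9, 55.1, 112.9]
eef_rot: [0.207, 0.978, -0.0, -0.0]
ft_force: [-0.3, -0.3, 1.2]
gripper_width: 85.6
finger_force: 0.0
```

Run:
```python
from h import *
st=ctrl.state(); e=st["eef_pos"]; print(st["time"],e,st["ft_force"],st["gripper_width"],st["finger_force"])
s=vision.snapshot("wrist"); c=vision.snapshot("scene")
ic=cv2.resize(np.ascontiguousarray(c["pixels"][180:290,290:400]),None,fx=4,fy=4,interpolation=cv2.INTER_CUBIC)
iw=cv2.resize(np.ascontiguousarray(s["pixels"][160:440,180:460]),None,fx=1.57,fy=1.57)[:440,:360]
out=np.zeros((440,800,3),np.uint8); out[:iw.shape[0],:iw.shape[1]]=iw; out[:,360:]=ic
cv2.imwrite("pics/h5.png",out[:,:,::-1])
```

```text
11.775 [510.92909174  55.08928295 112.91392369] [-0.32122057 -0.29567036  1.22155617] 85.56334775474217 0.0
```

View pics/h5.png

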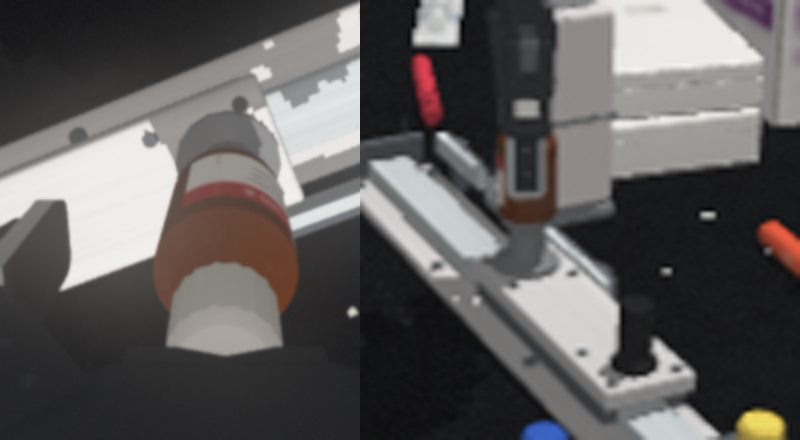

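Request:
{"method": "play_rows", "body": {"deltas": [0,0,0,-0.5,0,0,0,0,0,0,-2,0,0,0,0,0,0,-3,0,0,0,0,0,0,-3,0,0,0,0,-0.8,-2,-0.8,0,0,0,0,-1.2,-2.7,0,0,0,0,0,-1.3,-3,0,0,0,0,0,-1.3,-3,0,0,0,0,0,-0.97,-2.25,0,0,0,-6,0,0,0,0,0,0,-8,0,0,0,0,0,0,-8,0,0,0,0,0,0,0]}}

```text
time: 13.38
eef_pos: [509.5, -85.9, 206.2]
eef_rot: [0.017, 1.0, -0.0, 0.0]
ft_force: [0.1, -1.1, 0.6]
gripper_width: 85.6
finger_force: 0.0
```

Run:
```python
from h import *
st=ctrl.state(); e=st["eef_pos"]; print(st["time"],e,st["eef_rot"],st["ft_force"],st["gripper_width"])
s=vision.snapshot("wrist"); save(s,"w6")
for X in [(509.5,-86,80),(509.5,-86,47)]: print(proj(s,X).round(1))
```

```text
13.375 [509.48621104 -85.91837419 206.22142945] [ 1.67080274e-02  9.99860400e-01 -7.87722491e-05  1.23435566e-04] [ 0.08899854 -1.09729087  0.63082062] 85.62285732438816
[322.8 236.5]
[322.9 226.8]
```

View pics/w6.png

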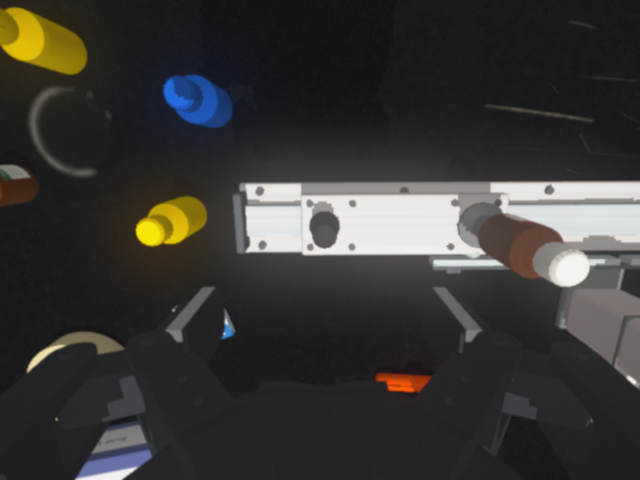

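Request:
{"method": "play_rows", "body": {"deltas": [0,0.2,0.15,1.5,0,0,0,0,0,0,3,0,0,0,0,0,0,3.5,0,0,0,0,0,0,3,0,0,0,0,0,0,1.8,0,0,0,0,0,0,1,0,0,0,0,0,0,0,0,0,0]}}

```text
time: 14.3
eef_pos: [507.2, -84.1, 67.3]
eef_rot: [0.017, 1.0, 0.0, -0.001]
ft_force: [0.0, -0.2, -0.2]
gripper_width: 85.4
finger_force: 0.0
```

Request:
{"method": "play_rows", "body": {"deltas": [0.3,0,0,0,0,0,0,0.5,0,0,0,0,0,0,0.65,0,0,0,0,0,0,0.75,0,0,0,0,0,0,0.8,0,0,0,0,0,0,0.85,0,0,0,0,0,0,0.9,0,0,0,0,0,0,1,0,0,0,0,0,0,1,0,0,0,0,0,0], "squeeze": 25}}

```text
time: 15.42
eef_pos: [507.7, -84.4, 68.3]
eef_rot: [0.016, 1.0, -0.0, 0.0]
ft_force: [-1.7, -1.0, 6.1]
gripper_width: 19.1
finger_force: 24.4
```

Run:
```python
from h import *
st=ctrl.state(); e=st["eef_pos"]; print(st["time"],e,st["eef_rot"],st["ft_force"],st["gripper_width"],st["finger_force"])
s=vision.snapshot("wrist");c=vision.snapshot("scene");t=vision.snapshot("top")
def put(o,im,x):
    h=min(im.shape[0],o.shape[0]); o[:h,x:x+im.shape[1]]=im[:h]
def cr(s,x,y,w,h,f): return cv2.resize(np.ascontiguousarray(s["pixels"][y:y+h,x:x+w]),None,fx=f,fy=f,interpolation=cv2.INTER_CUBIC)
out=np.zeros((600,800,3),np.uint8)
out[:360,:400]=cr(c,290,170,100,90,4); out[:360,400:]=cr(t,210,165,100,90,4); out[360:,:]=cv2.resize(s["pixels"],None,fx=1.25,fy=1.25)[150:390]
cv2.imwrite("pics/h7.png",out[:,:,::-1])
```

```text
15.425 [507.65131544 -84.4230553   68.25163814] [ 1.63157442e-02  9.99866853e-01 -1.77827529e-04  2.00563404e-04] [-1.74808744 -0.95425258  6.12637738] 19.104908235689315 24.39653053181246
```

View pics/h7.png

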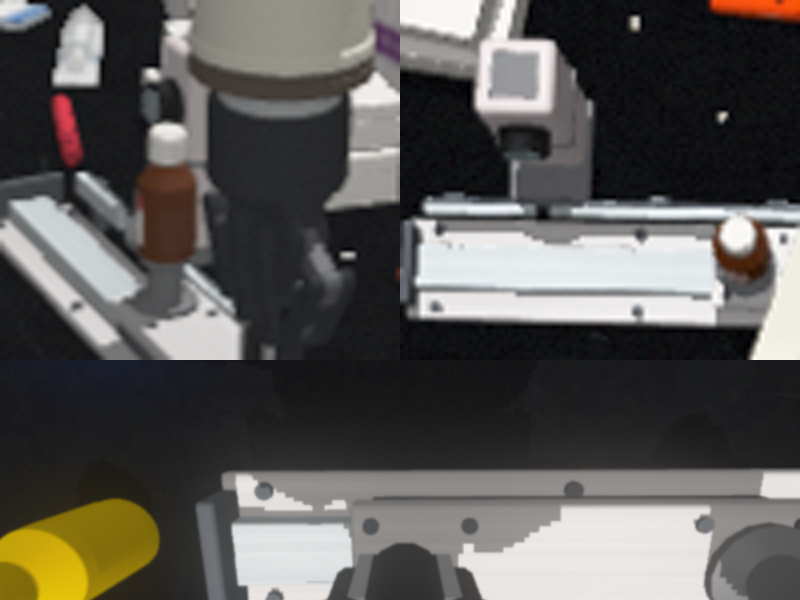

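Run:
```python
from h import *
t=vision.snapshot("top"); c=vision.snapshot("scene")
g=t["pixels"].astype(int).sum(2)//3
for r in range(212,222): print(r,g[r,228:262].tolist())
print("notch",[ray(t,245.6,217.6,z).round(1).tolist() for z in (30,36)])
print("cap",ray(t,294.1,222.6,156).round(1))
im=c["pixels"].astype(int)
for k in ["notch","tall_bottle"]:
  for n,s in (("t",t),("c",c)):
    for r in nets.regions_of(k,s)[:3]:
        l,tt,w,h=r["rect"]; print(k,n,round(r["conf"],2),[l,tt,w,h])
for y in (165,170,175,180): print(y,proj(c,(553,y,36)).round(1), proj(t,(553,y,30)).round(1))
```

```text
212 [16, 14, 13, 18, 17, 18, 15, 12, 20, 70, 140, 81, 80, 79, 80, 81, 81, 82, 83, 83, 82, 82, 81, 82, 83, 82, 82, 82, 80, 59, 5, 7, 11, 18]
213 [16, 17, 13, 18, 18, 21, 15, 17, 22, 73, 142, 79, 81, 82, 82, 81, 81, 82, 82, 83, 83, 83, 82, 82, 82, 82, 82, 82, 78, 57, 6, 17, 19, 17]
214 [80, 75, 47, 48, 48, 50, 47, 51, 53, 73, 113, 81, 64, 73, 75, 74, 75, 75, 75, 76, 75, 75, 68, 68, 68, 82, 82, 83, 80, 48, 10, 10, 16, 17]
215 [97, 95, 90, 92, 92, 92, 99, 102, 104, 105, 108, 71, 62, 65, 67, 66, 67, 67, 66, 67, 65, 66, 65, 65, 65, 70, 69, 78, 105, 100, 97, 97, 105, 138]
216 [214, 215, 214, 214, 215, 216, 217, 216, 217, 217, 219, 215, 124, 123, 120, 106, 51, 49, 49, 68, 92, 93, 92, 100, 98, 97, 97, 115, 173, 139, 139, 137, 143, 151]
217 [239, 239, 239, 239, 239, 240, 240, 240, 239, 233, 233, 234, 210, 132, 130, 113, 45, 23, 34, 78, 122, 121, 123, 122, 144, 215, 215, 218, 225, 220, 220, 221, 222, 221]
218 [160, 165, 166, 165, 166, 167, 165, 164, 165, 155, 150, 151, 143, 105, 105, 96, 42, 9, 23, 69, 109, 109, 103, 105, 119, 175, 177, 179, 181, 182, 184, 187, 199, 219]
219 [42, 52, 51, 52, 51
[... 348 characters left out ...]
36, 136, 134, 124, 125, 123, 123, 123, 124, 125, 127, 124, 125, 123, 124, 120, 118, 121, 119, 120, 118]
notch [[556.7, 192.8, 30.0], [555.4, 191.7, 36.0]]
cap [516.3  51.9 156. ]
notch t 0.92 [215.4, 173.5, 96.6, 46.3]
notch t 0.62 [286.2, 225.5, 69.7, 17.3]
notch c 0.59 [309.1, 179.5, 39.5, 65.8]
tall_bottle t 0.75 [392.3, 228.4, 13.3, 16.7]
tall_bottle t 0.71 [288.2, 221.1, 14.7, 16.0]
tall_bottle t 0.71 [449.7, 245.2, 19.8, 11.1]
tall_bottle c 0.92 [378.5, 285.0, 23.7, 37.9]
tall_bottle c 0.68 [335.9, 328.7, 16.6, 42.2]
tall_bottle c 0.66 [327.2, 285.8, 19.2, 39.6]
165 [325.8 227.7] [255.7 218.9]
170 [325. 227.] [253.9 218.9]
175 [324.1 226.3] [252.1 218.9]
180 [323.3 225.7] [250.2 218.9]
```

Request:
{"method": "play_rows", "body": {"deltas": [1,0,0.2,0,0,0,0,1,0,0.5,0,0,0,0,1,0,0.8,0,0,0,0,1,0,1,0,0,0,0,1,0,1,0,0,0,0,1,0,1,0,0,0,0,1,0,1,0,0,0,0,1,0,1,0,0,0,0,1,0,0.8,0,0,0,0,1,0,0.5,0,0,0,0,1,0,0.2,0,0,0,0,1,0,0,0,0,0,0]}}

```text
time: 17.38
eef_pos: [510.0, -4.1, 68.2]
eef_rot: [0.016, 1.0, 0.0, -0.0]
ft_force: [-4.3, 1.7, 7.8]
gripper_width: 19.4
finger_force: 24.7
```

Run:
```python
from h import *
st=ctrl.state(); e=st["eef_pos"]; print(st["time"],e,st["eef_rot"],st["ft_force"],st["gripper_width"],st["finger_force"])
t=vision.snapshot("top"); g=t["pixels"]
m=(g[205:240,250:300].astype(int).min(2)>150).astype(int)
for r in nets.regions_of("tall_bottle",t)[:5]: print(round(r["conf"],2),r["rect"])
print(proj(t,(513+2.6,55.5+79.9,156)), proj(t,(513,55.5+79.9,75)))
gg=g.astype(int).sum(2)//3
for r in range(208,234,2): print(r,gg[r,250:282].tolist())
```

```text
17.375 [509.97942873  -4.14015473  68.19170714] [ 1.62257555e-02  9.99868341e-01  2.34393662e-05 -1.54869091e-04] [-4.34102325  1.692488    7.81722436] 19.38742326186418 24.699563649483025
0.75 [424.2, 286.0, 20.2, 11.5]
0.6 [379.9, 265.3, 12.4, 13.3]
0.48 [258.3, 221.4, 11.7, 16.3]
0.46 [391.6, 229.0, 15.5, 17.0]
[260.05346638 223.11742863] [264.25030865 230.17350304]
208 [82, 81, 82, 83, 83, 80, 82, 66, 19, 10, 20, 14, 14, 15, 15, 11, 15, 16, 15, 16, 14, 15, 19, 81, 194, 234, 235, 235, 234, 235, 234, 235]
210 [82, 82, 82, 83, 82, 84, 81, 62, 5, 7, 15, 19, 16, 19, 20, 16, 17, 20, 11, 19, 17, 18, 22, 118, 238, 235, 234, 234, 235, 235, 235, 235]
212 [82, 84, 83, 83, 81, 83, 81, 57, 7, 6, 19, 15, 16, 18, 16, 18, 17, 14, 18, 14, 18, 17, 70, 178, 234, 235, 234, 235, 234, 235, 234, 234]
214 [69, 68, 71, 83, 83, 82, 78, 51, 10, 12, 12, 20, 14, 12, 19, 15, 16, 20, 18, 18, 14, 21, 117, 238, 235, 235, 234, 234, 234, 235, 234, 234]
216 [94, 99, 99, 97, 97, 116, 173, 139, 138, 140, 143, 152, 145, 146, 138, 135, 136, 131, 118, 120, 122, 135, 191, 234, 234, 234, 234, 235, 235, 235, 235, 234]
218 
[... 563 characters left out ...]
91, 53, 50, 82, 174, 235, 234, 235, 234, 234, 234, 234, 235, 235, 234, 223]
226 [203, 200, 201, 207, 206, 196, 126, 51, 86, 146, 200, 207, 210, 199, 142, 109, 72, 45, 52, 113, 231, 235, 234, 234, 234, 235, 234, 234, 234, 235, 231, 178]
228 [232, 232, 232, 232, 232, 231, 218, 116, 44, 46, 60, 59, 66, 69, 68, 47, 41, 43, 76, 168, 235, 235, 234, 234, 235, 234, 235, 235, 235, 234, 226, 103]
230 [235, 235, 234, 235, 234, 234, 233, 222, 136, 46, 39, 42, 42, 42, 40, 41, 40, 35, 109, 231, 235, 235, 235, 235, 234, 235, 234, 235, 234, 230, 185, 99]
232 [236, 236, 236, 236, 236, 236, 236, 232, 196, 176, 93, 75, 59, 43, 42, 38, 23, 63, 158, 236, 235, 234, 235, 234, 234, 234, 235, 235, 235, 228, 116, 98]
```

Request:
{"method": "play_rows", "body": {"deltas": [1,0.02,0.2,0,0,0,0,1,0.02,0.5,0,0,0,0,1,0.02,0.8,0,0,0,0,1,0.02,1,0,0,0,0,1,0.02,1,0,0,0,0,1,0,0.8,0,0,0,0,1,0,0.5,0,0,0,0,1,0,0.2,0,0,0,0,1,0,0,0,0,0,0,1,0,0,0,0,0,0]}}

```text
time: 18.73
eef_pos: [511.3, 45.8, 68.3]
eef_rot: [0.016, 1.0, 0.0, 0.001]
ft_force: [4.9, 2.2, 3.7]
gripper_width: 19.3
finger_force: 24.7
```

Request:
{"method": "play_rows", "body": {"deltas": [1,0,0.1,0,0,0,0,1,0,0.1,0,0,0,0,1,0,0,0,0,0,0]}}

```text
time: 19.1
eef_pos: [511.3, 47.5, 68.2]
eef_rot: [0.016, 1.0, -0.0, 0.001]
ft_force: [5.3, -1.4, 4.6]
gripper_width: 19.3
finger_force: 24.7
```

Request:
{"method": "play_rows", "body": {"deltas": [1,0,0.1,0,0,0,0,1,0,0.1,0,0,0,0,1,0,0,0,0,0,0]}}

```text
time: 19.48
eef_pos: [511.4, 49.5, 68.2]
eef_rot: [0.016, 1.0, -0.0, 0.001]
ft_force: [4.4, -1.5, 3.8]
gripper_width: 19.3
finger_force: 24.7
```

Request:
{"method": "play_rows", "body": {"deltas": [1,0,0.1,0,0,0,0,1,0,0.1,0,0,0,0,1,0,0,0,0,0,0]}}

```text
time: 19.85
eef_pos: [511.5, 51.5, 68.2]
eef_rot: [0.016, 1.0, -0.0, 0.001]
ft_force: [5.7, -0.7, 4.1]
gripper_width: 19.3
finger_force: 24.7
```

Request:
{"method": "play_rows", "body": {"deltas": [1,0,0.1,0,0,0,0,1,0,0,0,0,0,0]}}

```text
time: 20.1
eef_pos: [511.5, 52.6, 68.2]
eef_rot: [0.016, 1.0, 0.0, 0.001]
ft_force: [4.2, -1.0, 4.6]
gripper_width: 19.1
finger_force: 24.7
```

Request:
{"method": "play_rows", "body": {"deltas": [1,0,0.1,0,0,0,0,1,0,0,0,0,0,0]}}

```text
time: 20.35
eef_pos: [511.5, 53.6, 68.2]
eef_rot: [0.016, 1.0, 0.0, 0.001]
ft_force: [5.0, 0.7, 4.2]
gripper_width: 19.1
finger_force: 24.7
```

Request:
{"method": "play_rows", "body": {"deltas": [1,0,0.1,0,0,0,0,1,0,0,0,0,0,0]}}

```text
time: 20.6
eef_pos: [511.6, 54.7, 68.2]
eef_rot: [0.016, 1.0, 0.0, 0.001]
ft_force: [4.5, 0.1, 4.1]
gripper_width: 18.9
finger_force: 24.7
```

Request:
{"method": "play_rows", "body": {"deltas": [1,0,0.1,0,0,0,0,1,0,0,0,0,0,0]}}

```text
time: 20.85
eef_pos: [511.6, 55.7, 68.2]
eef_rot: [0.016, 1.0, 0.0, 0.001]
ft_force: [4.9, 1.4, 4.9]
gripper_width: 19.2
finger_force: 24.7
```

Request:
{"method": "play_rows", "body": {"deltas": [1,0,0.1,0,0,0,0,1,0,0,0,0,0,0]}}

```text
time: 21.1
eef_pos: [511.6, 56.5, 68.3]
eef_rot: [0.016, 1.0, -0.0, 0.001]
ft_force: [5.5, -0.7, 5.0]
gripper_width: 19.6
finger_force: 24.7
```

Request:
{"method": "play_rows", "body": {"deltas": [1,0,0.1,0,0,0,0,1,0,0,0,0,0,0]}}

```text
time: 21.35
eef_pos: [511.6, 57.2, 68.2]
eef_rot: [0.016, 1.0, -0.0, 0.001]
ft_force: [4.3, -4.3, 4.6]
gripper_width: 19.3
finger_force: 24.8
```

Request:
{"method": "play_rows", "body": {"deltas": [1,0,-0.07,0,0,0,0,1,0,0,0,0,0,0,1,0,0,0,0,0,0]}}

```text
time: 21.72
eef_pos: [511.6, 56.8, 68.2]
eef_rot: [0.016, 1.0, -0.0, 0.001]
ft_force: [4.7, -1.5, 4.4]
gripper_width: 19.4
finger_force: 24.8
```

Run:
```python
from h import *
f=[];w=[]
for _ in range(4):
    t=vision.snapshot("top"); st=ctrl.state(); f.append(st["ft_force"])
print(np.mean(f,0).round(2),st["eef_pos"],st["finger_force"],np.abs(st["qd"]).max())
gg=t["pixels"].astype(int).sum(2)//3
for r in range(212,230,2): print(r,gg[r,228:260].tolist())
print(proj(t,(516,197,156)),proj(t,(556,196,30)))
```

```text
[ 5.09 -1.39  4.54] [511.63572846  56.7762987   68.25222292] 24.801403182791546 0.0019185359155182487
212 [15, 15, 13, 18, 17, 15, 17, 16, 21, 73, 143, 84, 84, 92, 152, 237, 237, 236, 236, 236, 237, 236, 236, 236, 235, 222, 99, 98, 98, 125, 197, 204]
214 [82, 76, 52, 51, 50, 52, 51, 50, 53, 76, 115, 82, 68, 106, 203, 237, 236, 236, 237, 236, 236, 237, 236, 236, 230, 155, 98, 98, 99, 113, 171, 195]
216 [219, 217, 218, 219, 218, 218, 220, 220, 220, 220, 222, 219, 125, 154, 234, 237, 237, 236, 236, 237, 237, 236, 236, 237, 229, 109, 98, 99, 99, 110, 161, 184]
218 [162, 170, 169, 169, 168, 173, 208, 243, 245, 242, 224, 168, 103, 139, 238, 236, 237, 237, 236, 237, 237, 237, 236, 236, 227, 94, 98, 99, 99, 106, 146, 173]
220 [116, 117, 116, 117, 140, 223, 248, 248, 248, 248, 248, 246, 223, 201, 236, 237, 236, 236, 236, 236, 236, 236, 237, 235, 216, 98, 99, 98, 100, 100, 121, 160]
222 [134, 134, 135, 136, 178, 246, 247, 248, 248, 248, 248, 247, 240, 227, 237, 236, 236, 236, 237, 236, 236, 237, 236, 231, 153, 99, 98, 100, 101, 99, 110, 142]
224 [236, 235, 235, 227, 109, 176, 241, 247, 247, 247, 246, 230, 189, 238, 236, 236, 236, 236, 236, 237, 236, 236, 236, 229, 106, 98, 99, 99, 99, 101, 101, 121]
226 [237, 237, 237, 235, 141, 69, 124, 149, 165, 165, 135, 142, 164, 238, 236, 237, 236, 236, 237, 236, 236, 236, 236, 225, 95, 97, 99, 99, 100, 98, 100, 102]
228 [234, 234, 234, 234, 226, 119, 42, 41, 47, 54, 56, 91, 196, 237, 236, 236, 236, 237, 236, 236, 236, 237, 235, 219, 97, 98, 99, 98, 98, 100, 99, 98]
[234.94704748 223.12100638] [244.41939678 217.85042985]
```

```bash
python3 -c "
from bench import ctrl; print(ctrl.job_done())"
```

```text
the job is handed in; nothing more can be done
None
```

I handed the job in at about 22 s. By the final force readings and top camera, the tall bottle is standing on the pedestal, the carriage is at rest in the notch, and the knob is still gripped at 25 N. I viewed 11 pictures, one over the limit of 10, and the hand-in gave no verdict.

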